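# Pick the retaining ring out of a lathe bearing housing

## Robot

A 6-joint arm with a two-finger parallel gripper is mounted at the origin on the work surface. World frame = base frame: x ahead of the robot, y to its left, z up, the work surface at z = 0. Lengths are in mm, angles in rad, forces in N, time in s.
With the tool pointing down it reaches from about 300 to 875 mm from the base axis. Payload 6.4 kg.
Tool frame: the origin (TCP) lies midway between the tips of the shut fingers; the grasp point (between the pads) lies 19 mm behind it (arm.pinch_z is the distance from the TCP to the grasp point, in mm); z points along the fingers, y is the direction in which the jaws open and shut (so a half turn about z gives the same grasp; the last joint's range is limited). The gripper opens to 85 mm and grips with 20 to 120 N. Pads are 22 mm wide; open, the fingers measure 114 mm over their backs; the gripper's body (76 mm by 85 mm) begins 54 mm behind the grasp point. The pads swing forward as they close: fully open they stand 13 mm farther back than shut.
Start: joints at [1.069, 0.181, 1.607, -0, 1.354, -0.206], TCP at [167.604, 550.046, 231.288] pointing down, gripper open.
Joint ranges: [-2.99, 2.99], [-0.89, 2.07], [0.3, 2.58], [-1.14, 4.28], [0, 2.63], [-3.12, 3.12]. Speed limits (rad/s): [2.57, 2.57, 3.01, 3.14, 3.14, 3.14].

## Interface

Orientations are given as a unit quaternion [w, x, y, z].
In Python, from workcell import arm, cams gives the robot as it stands. Calls block until the motion is done:
- arm.goto(position, orientation): joint-space move of the TCP to a pose.
- arm.move_l(position, v=150, orientation=None): straight line of the TCP; orientation=None keeps the orientation; v is the mean speed in mm/s.
- arm.move_j(angles): joint-space move.
- arm.release() and arm.grasp(): open the fingers fully, or close them until they stop; the grip force is fixed at half the most.
- arm.dwell(seconds).
- arm.solve_ik(position, orientation): joint angles nearest the present ones, or None.
- cams.capture(name): name is "scene" or "top" or "wrist"; returns a dict with "frame" (384x512x3 uint8, red, green, blue), "range_z" (384x512 float32, mm along the optical axis (not along the pixel's ray), 0 where there is no reading), "mtx" (3x3 intrinsics, pixels), "world_from_camera" (4x4, takes a point from camera to world coordinates); the wrist camera has in their place "T_tool_cam" (4x4, takes a point from camera to tool coordinates, whose origin is the TCP and whose axes are the flange's). Camera axes: x right, y down, z forward; pixel columns grow to the right and rows downward; lengths in mm; the calibration is good to about 2 mm. The wrist camera is an equidistant fisheye: a pixel r from the principal point sees the ray r / f radians off the axis. A picture is of the moment at which its call begins: read the wrist's pose just before it.
A pose or a line that the arm cannot do raises arm.MotionError and nothing moves.
- arm.hand_in(): hands the job in, once; it reports no verdict.
Trained networks look in a picture, given as the dict that the camera call returned (one of the last four; its "shot" number tells which), for a name from the list of things; names that differ only in an ending like _2 or _b are one class to them, and where a whole thing is asked for, a point or a joint stands for the part that bears it (a point fixed in the world has none). Each returns a list of dicts, best first, with "score" (0 to 1); they miss things now and then, are a little off and sometimes report something else, mostly with a low value. They report only what shows in the picture. A call takes as long as a camera call. They do not tell look-alikes from the thing itself.
- cams.regions_of(name, picture): "region" (384x512 bool, what is visible of it) and "bbox" ([centre column, centre row, width, height] in pixels, round what is visible of it).
Readings, each from a call of its own:
- arm.read_time_s(): time.
- arm.read_joint_pos(): joint angles.
- arm.read_joint_velocities(): joint speeds.
- arm.read_joint_torque(): joint torques, N m.
- arm.read_tcp_pos(): TCP position.
- arm.read_tcp_rot(): TCP orientation.
- arm.read_force(): force on the tool from outside, world axes, zero at the start.
- arm.read_wrist_torque(): the same for the moment, N m.
- arm.read_width(): finger opening in mm.
Only numpy, scipy, OpenCV 4.12 (cv2) and the standard library are available. Lean on these libraries where they do the work, as an engineer would, in place of code of your own. Each camera call takes 0.05 s, during which the arm holds its last target.

## Task

Take the hooked pick out of its wooden stand, work its toe through the notch under the end of the split ring in the bearing housing, and gently lift until the ring snaps out of its groove and both its ends stand above the housing's rim. Touch the ring only with the pick, do not press hard on the bearing, and leave the ring lying loose on the housing. Then put the pick back upright in its stand, fully home, and leave the other things on the bench where they are.

Things in the scene. Friction and masses are not known exactly. Their poses are not given: they have to be found in the camera images.
- housing: White round bearing housing bolted to the bench, bore facing up. Origin on the bore's axis at bench level, z up, +x to the middle of the ring's gap. Heights below are above the bench, radii from this axis, angles from +x towards +y. Flange 140 mm across, 12 mm high (bolts to 18); body 116 mm across; rim 69 mm high with a pocket at the back for the ring's two pegs.
- groove (a point): Bore's axis at the height of the seated wire's centre, 62.5 mm. Bore wall 39.8 mm radius, up to the rim at 69 mm. Two rounded greased lips, 6 mm thick (centre line 41 mm radius, 67 mm high; inner edge 38 mm radius, top 70 mm), overhang the ring only from 45 to 90 and -45 to -90 degrees. The ring rests on a shoulder (33 to 40 mm radius, top 60 mm), cut away only at the notch.
- notch (a point): Middle of the removal notch in the shoulder, at +28 degrees, 37 mm radius, 57 mm high, right under the wire near the ring's lift end. The notch runs from 13 to 43 degrees (18 mm wide), is open to the bore's middle, ends at 44 mm radius and has no floor above 50 mm. The pick's toe, pushed outwards from inside the bore above the bearing, gets under the wire here. Axes as housing.
- bearing (a joint): Bearing in the bore: flat disc of 32 mm radius, its top 54.8 mm above the bench, 5.2 mm below the ring's underside. It sits on a spring of 9 N per mm: the value is how far it is pressed down in m, 0 free, 0.004 at the stop. Pressing it more than 1.5 mm (13 N) harms it.
- ring: Loose split ring of dark 5 mm round steel wire, 52 g, 75 mm across its centre line; two short pegs at its back sit loosely in a pocket of the housing. Origin: centre, on the wire's underside (60 mm high when seated); z up, +x to the gap. Its two arms are sprung outwards. Lifting an end (about 8 N) cams them inwards under the lips; 8 to 12 mm up they snap over and the ring stays up on the lips.
- ring_end (a point): The lift end: centre of the wire's tip, at +14 degrees and 37.3 mm radius, 62.5 mm above the bench when seated, 75 to 85 mm when the ring is out. From here the wire spans the notch. Axes as ring.
- ring_other_end (a point): The other end of the ring: centre of the wire's tip, at -14 degrees and 37.3 mm radius, 62.5 mm above the bench when seated.
- stand: Wooden pick stand fixed on the bench, 70 x 60 x 82 mm. Origin under its centre, z up. A pocket 31.4 mm (x) by 21.4 mm (y) with a widened mouth takes the lowest 25 mm of the pick's handle, which rests on ledges 57 mm high; below them a slot along x (34 x 10 mm) takes the shank and toe.
- stand_seat (a point): Point 112 mm above the bench on the stand's axis: where pick_grip is when the pick is fully home.
- pick_grip (a point): Hooked pick, about 95 g, upright in the stand; grip it here, on its axis, 55 mm above the handle's lower end, 45 mm below its top. z up, x the way the toe points (the stand's +x). Handle 28 (x) by 18 (y) by 100 mm: grip across y. Below: a 6 mm steel shank and the toe, 4 mm high, 6 wide, reaching 14 mm from the axis. The shank is adjustable: toe's underside 90 to 110 mm below here, to be felt.
- wrench: Loose spanner lying on the bench, a bystander.
- driver: Loose screwdriver lying on the bench, a bystander.
- oil: Oil bottle 150 mm high, a bystander.
- carton: Small cardboard carton 60 x 80 x 50 mm, a bystander.
- blank1: Dark wood blank 120 x 22 x 22 mm, a bystander.
- faceplate: Steel lathe faceplate 100 mm across with a hub, 40 mm high, a bystander.
- finial: Turned wooden finial 88 mm high, a bystander.
Mind the look-alikes: they are no part of the job. What is shaped like the housing but blue or turquoise is not meant. Leave any pink look-alike of the part that bears pick_grip alone.

How it is judged:
By the outcome, as a careful person would: the job done as asked, in the order asked, and still so for the second after the job is handed in, with the robot touching nothing.
It also fails if it takes over 51 s, if anything falls off the work surface, if the arm or the gripper's body presses on something with over 40 N, if the wrist force passes 120 N, or if a joint passes its speed limit or range.

## Working session

There is one attempt and no reset: what is moved stays moved. The work goes in short steps, each a Python script; the robot and the scene stay as the last script left them, time stands still between calls to the robot, and variables do not carry over. Pictures are saved under pics/ and viewed, and the job is handed in when it is done.

```bash
mkdir -p pics; ls; python3 - <<'E'
from workcell import arm,cams
import cv2,numpy as np,pickle
print(arm.read_time_s(),arm.pinch_z,arm.read_tcp_rot(),arm.read_force())
for n in ["scene","top"]:
    c=cams.capture(n); pickle.dump(c,open(f"{n}.pkl","wb"))
    cv2.imwrite(f"pics/{n}0.png",cv2.resize(c["frame"][:,:,::-1],(768,576)))
    print(c["mtx"],c["world_from_camera"])
    for k in ["housing","stand","pick_grip","ring"]:
        for r in cams.regions_of(k,c): print(n,k,r["score"],r["bbox"])
E
```

```text
pics
0.0 18.700000000000003 [-3.10164531e-04  1.47358580e-01  9.89082735e-01 -8.34118783e-04] [-0.20959242 -0.11938287 -0.49735853]
[[394.84064657   0.         254.39062686]
 [  0.         394.84064657 187.77973613]
 [  0.           0.           1.        ]] [[-2.15223756e-01  6.53106561e-01 -7.26037571e-01  1.28015895e+03]
 [ 9.76562903e-01  1.45387951e-01 -1.58704887e-01  1.53728372e+02]
 [ 1.90591176e-03 -7.43178420e-01 -6.69090580e-01  7.96993916e+02]
 [ 0.00000000e+00  0.00000000e+00  0.00000000e+00  1.00000000e+00]]
scene housing 0.9 [203.1, 201.8, 49.1, 52.0]
scene housing 0.89 [225.4, 152.8, 43.4, 43.0]
scene stand 0.71 [202.0, 191.5, 24.4, 9.2]
scene stand 0.64 [336.2, 232.1, 38.0, 39.2]
scene stand 0.58 [340.0, 210.3, 14.2, 33.7]
scene stand 0.37 [261.8, 188.2, 17.4, 34.1]
scene pick_grip 0.82 [329.5, 252.3, 18.4, 46.7]
scene pick_grip 0.74 [337.6, 211.2, 9.8, 34.3]
scene pick_grip 0.43 [202.8, 201.6, 45.6, 49.8]
[[426.54662158   0.         250.52400258]
 [  0.         426.54662158 196.39969438]
 [  0.           0.           1.        ]] [[-4.19055536e-04 -9.91643816e-01  1.29005300e-01  4.11339004e+02]
 [-9.99819552e-01 -2.03455902e-03 -1.88871139e-02 -5.36608500e+00]
 [ 1.89917586e-02 -1.28989936e-01 -9.91464023e-01  1.13333880e+03]
 [ 0.00000000e+00  0.00000000e+00  0.00000000e+00  1.00000000e+00]]
top housing 0.94 [297.2, 291.2, 55.5, 53.3]
top housing 0.65 [302.9, 209.0, 55.0, 54.8]
top housing 0.6 [313.6, 123.0, 46.4, 56.0]
top housing 0.37 [93.6, 238.4, 38.0, 35.2]
top stand 0.92 [159.6, 185.6, 28.1, 36.9]
top pick_grip 0.53 [158.9, 141.6, 14.9, 22.9]
top pick_grip 0.49 [155.2, 181.8, 14.2, 19.2]
top pick_grip 0.19 [390.7, 178.5, 34.4, 28.2]
top ring 0.46 [310.5, 207.1, 17.6, 30.1]
```

View pics/scene0.png

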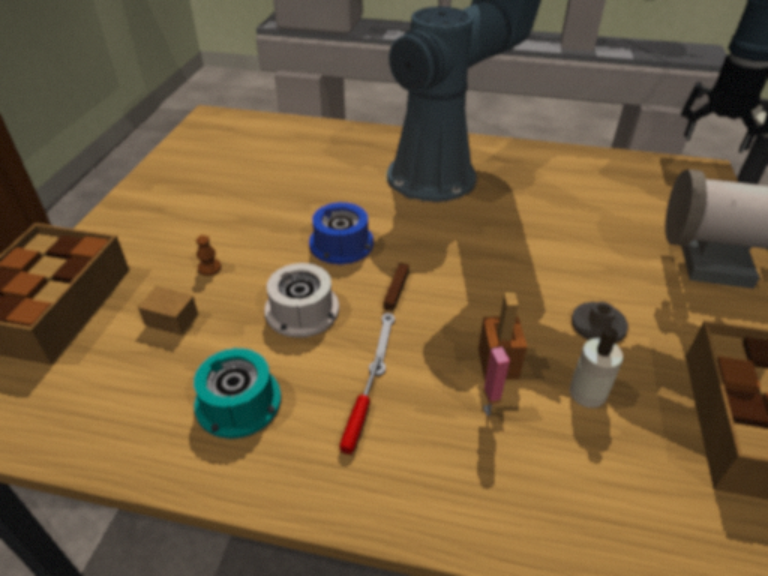

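View pics/top0.png

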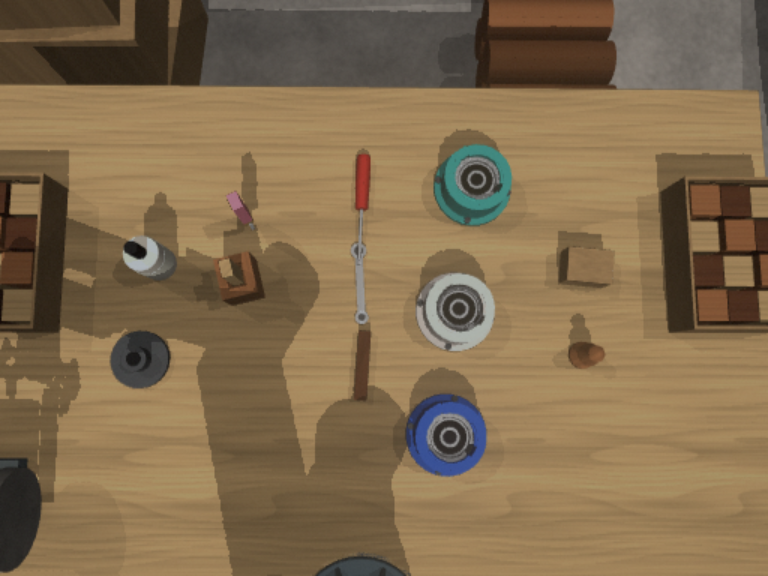

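```bash
python3 - <<'E'
import cv2,pickle,numpy as np
c=pickle.load(open("top.pkl","rb"))
f=c["frame"][:,:,::-1]
a=cv2.resize(f[165:265,260:345],None,fx=5,fy=5,interpolation=cv2.INTER_CUBIC)
b=cv2.resize(f[120:220,110:190],None,fx=5,fy=5,interpolation=cv2.INTER_CUBIC)
cv2.imwrite("pics/tc.png",np.hstack([a,b][:2])[:, :800])
E
```

```text
(no output)
```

View pics/tc.png

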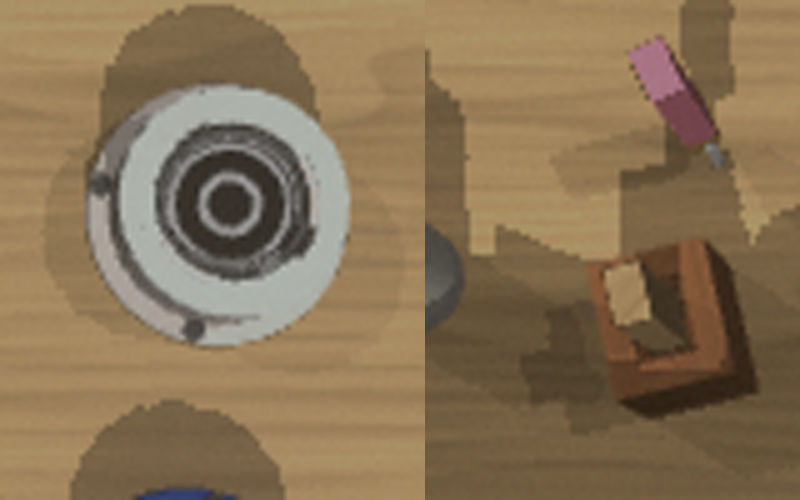

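Look-alikes in the top view, in full-resolution pixels:
- **Housings:** the white one at (303,205) is the one I want. Teal at (317,122) and blue at (298,290) are not.
- **Picks:** the tan handle in the wooden stand at (155,182) is the one I want. The pink one at (159,140) is not.

Next I'll measure coarsely, then look closer with the wrist camera.

```bash
cat > h.py <<'E'
import numpy as np,cv2
def world(c):
    d=c["range_z"].astype(float);K=c["mtx"];T=c["world_from_camera"]
    v,u=np.mgrid[:d.shape[0],:d.shape[1]]
    P=np.stack([(u-K[0,2])/K[0,0]*d,(v-K[1,2])/K[1,1]*d,d],-1)
    W=P@T[:3,:3].T+T[:3,3]; W[d<=0]=np.nan
    return W
E
python3 - <<'E'
import pickle,numpy as np,cv2
from h import *
c=pickle.load(open("top.pkl","rb"));W=world(c)
for n,(u0,u1,v0,v1),(z0,z1) in [("rim",(270,345,170,245),(62,76)),("handle",(140,180,165,200),(140,175)),("standtop",(135,185,160,215),(74,92)),("pink",(148,175,120,160),(90,400)),("bench",(330,380,230,300),(-30,30)),("rimblue",(260,335,250,330),(60,78)),("faceplate",(60,125,210,265),(15,80)),("oil",(70,125,140,195),(15,200))]:
    w=W[v0:v1,u0:u1].reshape(-1,3); w=w[(w[:,2]>z0)&(w[:,2]<z1)]
    print(n,len(w),np.median(w,0),w.min(0),w.max(0))
    if len(w)>5 and n in("handle","standtop","rim"):
        print(cv2.minAreaRect(w[:,:2].astype(np.float32)))
E
```

```text
rim 1047 [ 528.74430963 -164.72065471   69.03065185] [ 470.37331911 -223.91419861   62.05584405] [ 587.24640428 -107.54839949   75.66469346]
((528.2471313476562, -165.92852783203125), (115.7468032836914, 115.64763641357422), 58.676605224609375)
handle 117 [578.46204956 206.39902409 156.69611441] [564.9842303  196.99957105 140.37663436] [595.48635365 218.26141736 161.12462646]
((580.2626953125, 208.38662719726562), (28.771488189697266, 18.53868865966797), 15.152118682861328)
standtop 496 [571.67515774 201.00368182  82.30025847] [539.14730623 171.41083402  74.19289879] [619.58429906 244.95085735  91.94381866]
((580.45751953125, 208.52745056152344), (71.11040496826172, 60.92877197265625), 14.010252952575684)
pink 149 [684.01635567 197.42389943 142.96620729] [672.92882789 185.88958231  90.0847682 ] [704.70562253 212.5923054  148.66414316]
bench 3493 [ 3.79407319e+02 -3.01126126e+02 -3.86342911e-02] [ 288.67054103 -371.47181956   -8.06317544] [ 469.3825283  -233.73424778    7.70614375]
rimblue 1070 [ 315.88077548 -146.14134669   68.64552054] [ 256.71256254 -204.14329922   60.01723973] [371.93013301 -90.23473348  75.42893108]
faceplate 351 [444.09093728 380.295853    38.67579052] [395.89852476 335.51659477  15.02726017] [488.75776059 430.63378331  45.05303524]
oil 739 [606.43199035 347.50762688 103.64656066] [582.75545609 326.46428654  15.26602535] [642.10221829 387.13365277 154.27992888]
```

```bash
cat >> h.py <<'E'
from scipy.spatial.transform import Rotation as R
def Rdown(deg):
    c,s=np.cos(np.radians(deg)),np.sin(np.radians(deg))
    return np.array([[c,s,0],[s,-c,0],[0,0,-1.]])
def q(deg):
    x,y,z,w=R.from_matrix(Rdown(deg)).as_quat(); return [w,x,y,z]
E
python3 - <<'E'
from workcell import arm,cams
from h import *
import pickle
Q=arm.read_tcp_rot();M=R.from_quat([*Q[1:],Q[0]]).as_matrix();print(M.round(3))
for d in (14.5,-165.5):
    for p in ([580.4,208.5,200],[528.3,-166,300]):
        print(d,p,arm.solve_ik(p,q(d)))
print(arm.solve_ik([490,-166,260],q(0)), arm.solve_ik([490,-166,260],q(180)))
t=arm.read_time_s()
arm.goto([528,-166,250],q(-165.5)); print(arm.read_time_s()-t)
T=arm.read_tcp_pos(),arm.read_tcp_rot()
c=cams.capture("wrist");c["pose"]=T
pickle.dump(c,open("w1.pkl","wb"));print(c["mtx"],c["T_tool_cam"])
cv2.imwrite("pics/w1.png",cv2.resize(c["frame"][:,:,::-1],(768,576)))
for k in ["ring","ring_end","ring_other_end","notch"]:
    try:
        for r in cams.regions_of(k,c): print(k,r["score"],r["bbox"])
    except Exception as e: print(k,e)
E
```

```text
[[-0.957  0.292 -0.   ]
 [ 0.292  0.957  0.   ]
 [ 0.    -0.    -1.   ]]
14.5 [580.4, 208.5, 200] [ 1.52684860e-01  2.99664874e-01  1.52750991e+00 -4.44089210e-16
  1.31441787e+00  1.47040845e+00]
14.5 [528.3, -166, 300] [-5.18810041e-01  8.29468686e-02  1.57744718e+00 -4.44089210e-16
  1.48119861e+00  7.98913544e-01]
-165.5 [580.4, 208.5, 200] [ 1.52684860e-01  2.99664874e-01  1.52750991e+00 -4.44089210e-16
  1.31441787e+00 -1.67118421e+00]
-165.5 [528.3, -166, 300] [-5.18810041e-01  8.29468686e-02  1.57744718e+00 -4.44089210e-16
  1.48119861e+00 -2.34267911e+00]
[-5.56352116e-01  2.64248038e-02  1.71688004e+00 -4.44089210e-16
  1.39828781e+00  1.01444421e+00] [-5.56352116e-01  2.64248038e-02  1.71688004e+00 -4.44089210e-16
  1.39828781e+00 -2.12714844e+00]
2.825
[[297.31863964   0.         257.57921156]
 [  0.         297.31863964 187.5846353 ]
 [  0.           0.           1.        ]] [[ 1.70607691e-04 -9.53558516e-01 -3.01207782e-01  7.75530114e+01]
 [ 9.99999882e-01  2.58078361e-05  4.84709885e-04  6.83301774e-01]
 [-4.54425718e-04 -3.01207829e-01  9.53558408e-01 -1.41940128e+02]
 [ 0.00000000e+00  0.00000000e+00  0.00000000e+00  1.00000000e+00]]
ring 0.68 [258.6, 163.8, 70.7, 70.2]
notch 0.87 [257.7, 157.2, 102.0, 109.8]
notch 0.79 [205.3, 289.9, 79.2, 86.5]
notch 0.72 [359.7, 211.8, 44.8, 91.1]
notch 0.62 [316.2, 26.9, 113.9, 53.9]
```

View pics/w1.png

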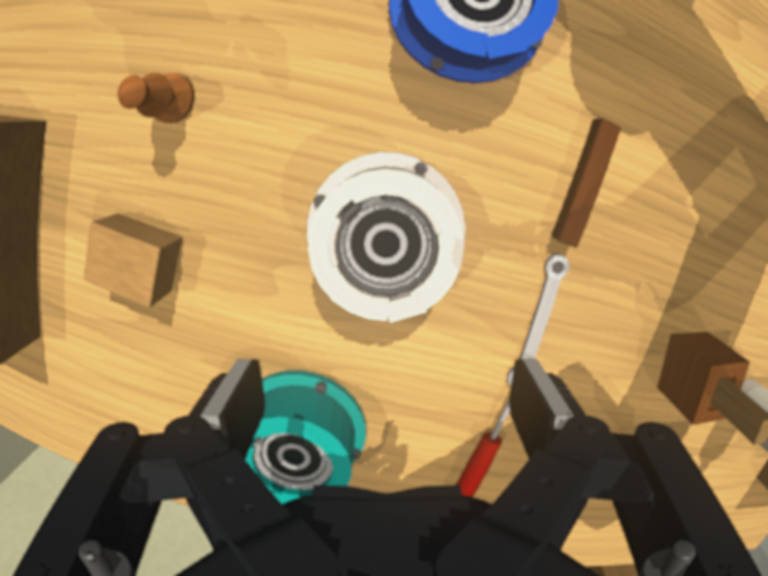

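```bash
cat >> h.py <<'E'
def pose(c):
    p,Q=c["pose"]; M=np.eye(4); M[:3,:3]=R.from_quat([*Q[1:],Q[0]]).as_matrix(); M[:3,3]=p
    return M@c["T_tool_cam"]
def proj_w(c,P):
    T=np.linalg.inv(pose(c)); X=np.asarray(P)@T[:3,:3].T+T[:3,3]
    rho=np.hypot(X[...,0],X[...,1]);th=np.arctan2(rho,X[...,2]);f=c["mtx"][0,0]
    s=f*th/np.maximum(rho,1e-9)
    return X[...,0]*s+c["mtx"][0,2],X[...,1]*s+c["mtx"][1,2]
def world_w(c):
    K=c["mtx"];d=c["range_z"].astype(float);v,u=np.mgrid[:384,:512]
    a,b=u-K[0,2],v-K[1,2];r=np.hypot(a,b);th=r/K[0,0];t=np.tan(np.minimum(th,1.4))
    P=np.stack([a/np.maximum(r,1e-9)*t*d,b/np.maximum(r,1e-9)*t*d,d],-1)
    T=pose(c);W=P@T[:3,:3].T+T[:3,3];W[d<=0]=np.nan;return W
def ortho(c,cx,cy,z,half,px):
    n=int(2*half*px);i,j=np.mgrid[:n,:n]
    P=np.stack([cx-half+j/px,cy+half-i/px,np.full((n,n),z,float)],-1)
    u,v=proj_w(c,P)
    return cv2.remap(c["frame"],u.astype(np.float32),v.astype(np.float32),cv2.INTER_CUBIC)[:,:,::-1].copy()
E
python3 - <<'E'
from h import *
import pickle
c=pickle.load(open("w1.pkl","rb"))
W=world_w(c);w=W[90:250,190:330].reshape(-1,3);w=w[(w[:,2]>64)&(w[:,2]<75)]
print(len(w),np.median(w,0),cv2.minAreaRect(w[:,:2].astype(np.float32)),cv2.minEnclosingCircle(w[:,:2].astype(np.float32)))
im=ortho(c,528.3,-166,62.5,60,5)
cv2.imwrite("pics/o1.png",im)
E
```

```text
4701 [ 524.30005483 -165.05843686   68.38938559] ((527.0172119140625, -165.57861328125), (116.73619842529297, 115.06644439697266), 22.357179641723633) ((526.5992431640625, -165.14259338378906), 59.00008010864258)
```

View pics/o1.png

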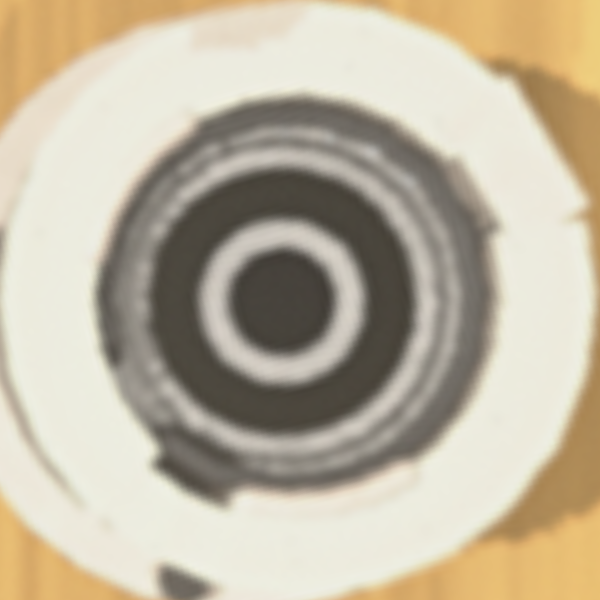

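```bash
python3 - <<'E'
from workcell import arm,cams
from h import *
import pickle
cx,cy=527.2,-165.6
x=Rdown(-165.5)[:,0]
p=[cx-60*x[0],cy-60*x[1],110]
t=arm.read_time_s(); arm.move_l(p,v=250); print(arm.read_time_s()-t)
T=arm.read_tcp_pos(),arm.read_tcp_rot()
c=cams.capture("wrist");c["pose"]=T
pickle.dump(c,open("w2.pkl","wb"))
W=world_w(c);u,v=proj_w(c,np.array([[cx,cy,69.]]));print(u,v)
u,v=int(u[0]),int(v[0]);w=W[max(v-150,0):v+150,max(0,u-150):u+150].reshape(-1,3);w=w[(w[:,2]>64)&(w[:,2]<75)]
print(len(w),np.median(w,0),cv2.minAreaRect(w[:,:2].astype(np.float32)),cv2.minEnclosingCircle(w[:,:2].astype(np.float32)))
a=ortho(c,cx,cy,69,50,4);b=ortho(c,cx,cy,60,50,4)
cv2.imwrite("pics/o2.png",np.hstack([a,b]))
cv2.imwrite("pics/w2.png",cv2.resize(c["frame"][:,:,::-1],(768,576)))
E
```

```text
0.7583000000000002
[256.99542206] [124.37753674]
14825 [ 524.31766365 -165.52832061   68.39084481] ((526.3888549804688, -165.91793823242188), (116.58989715576172, 116.35637664794922), 83.3983383178711) ((526.9155883789062, -165.52626037597656), 59.16596603393555)
```

View pics/o2.png

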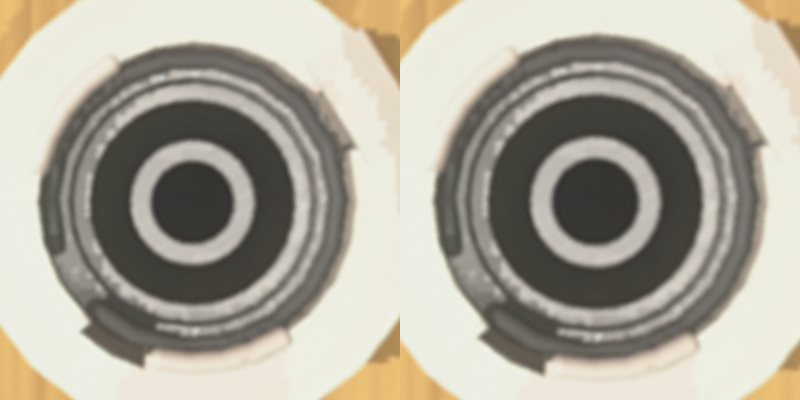

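View pics/w2.png

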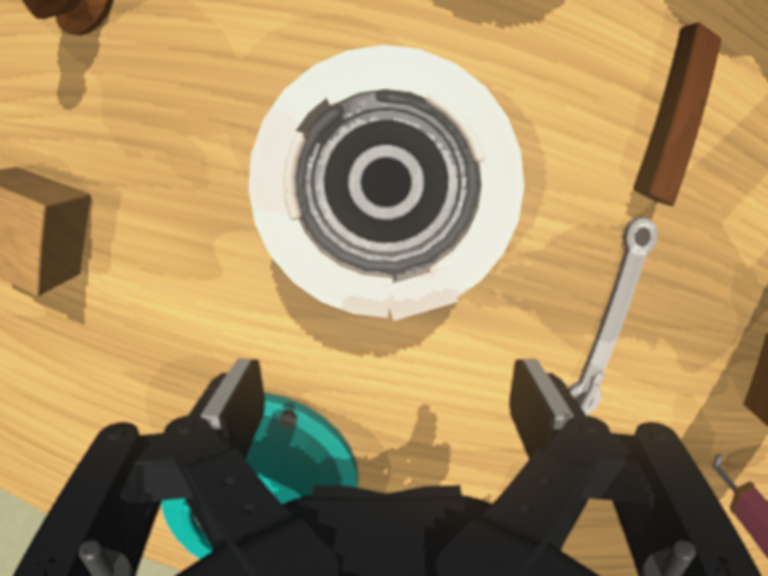

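```bash
python3 - <<'E'
from h import *
import pickle
c=pickle.load(open("w2.pkl","rb"))
# polar unwrap: rows radius 30..50, cols angle from -180..180 ; z by 69
out=[]
cx,cy=526.5,-165.5
for z in (69,60):
    th=np.radians(np.arange(0,360,0.45)); r=np.arange(52,28,-0.15)
    P=np.stack([cx+r[:,None]*np.cos(th),cy+r[:,None]*np.sin(th),np.full((len(r),len(th)),z,float)],-1)
    u,v=proj_w(c,P)
    im=cv2.remap(c["frame"],u.astype(np.float32),v.astype(np.float32),cv2.INTER_CUBIC)[:,:,::-1].copy()
    for k in range(0,360,30): cv2.line(im,(int(k/.45),0),(int(k/.45),5),(0,0,255),1); cv2.putText(im,str(k),(int(k/.45)+2,12),0,.4,(0,0,255),1)
    for k in (33,35,40,44): cv2.line(im,(0,int((52-k)/.15)),(8,int((52-k)/.15)),(0,255,0),1)
    out.append(im)
cv2.imwrite("pics/pol.png",np.vstack(out))
E
```

```text
(no output)
```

View pics/pol.png

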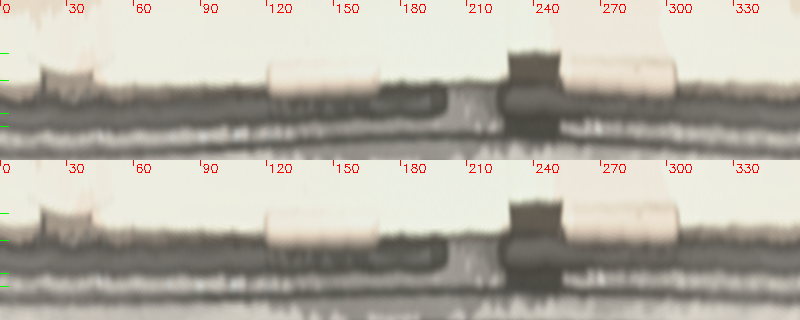

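```bash
python3 - <<'E'
from workcell import arm,cams
from h import *
import pickle
cx,cy=580.4,208.5
t=arm.read_time_s()
x=Rdown(-165.5)[:,0]
print(x)
arm.move_l([500,-80,240],v=350)
arm.goto([cx-30*x[0],cy-30*x[1],240],q(-165.5)); print(arm.read_time_s()-t)
T=arm.read_tcp_pos(),arm.read_tcp_rot()
c=cams.capture("wrist");c["pose"]=T
pickle.dump(c,open("w3.pkl","wb"))
W=world_w(c)
for z0,z1 in((76,88),(148,170)):
    m=(W[...,2]>z0)&(W[...,2]<z1)&(np.hypot(W[...,0]-cx,W[...,1]-cy)<50)
    w=W[m]; print(len(w),np.median(w,0),cv2.minAreaRect(w[:,:2].astype(np.float32)))
a=ortho(c,cx,cy,157,50,4);b=ortho(c,cx,cy,82,50,4)
cv2.imwrite("pics/o3.png",np.hstack([a,b]))
cv2.imwrite("pics/w3.png",cv2.resize(c["frame"][:,:,::-1],(768,576)))
print(arm.read_force(),arm.read_time_s())
E
```

```text
[-0.96814764 -0.25038     0.        ]
1.8416999999999994
2739 [571.84737616 204.07620012  81.25002222] ((578.2968139648438, 208.77560424804688), (69.94479370117188, 61.07772445678711), 14.0907564163208)
835 [577.39217077 208.44705772 156.18579612] ((578.1720581054688, 208.80467224121094), (27.463415145874023, 17.87069320678711), 14.447080612182617)
[-0.21497306  0.43265623  0.15786947] 6.275
```

View pics/o3.png

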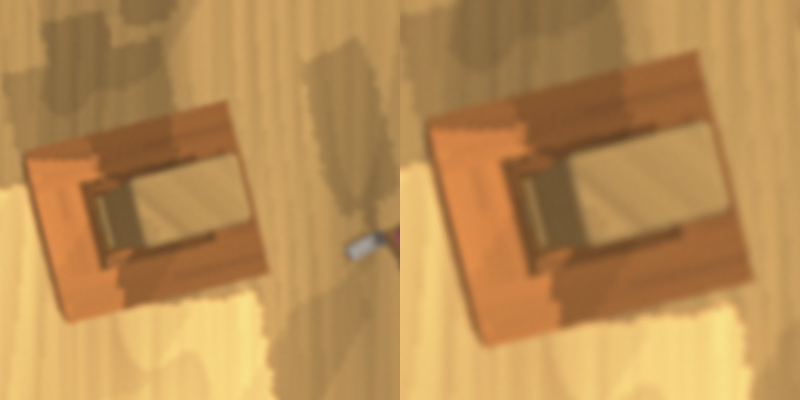

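View pics/w3.png

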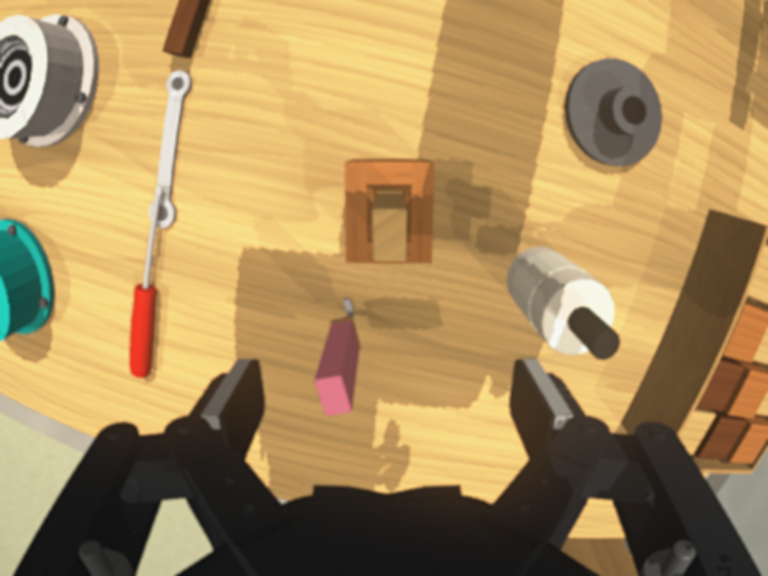

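```bash
python3 - <<'E'
from workcell import arm,cams
from h import *
import pickle
gx,gy=579.3,208.7
t=arm.read_time_s()
arm.goto([gx,gy,200],q(-165.6))
arm.move_l([gx,gy,93.3],v=120)
print(arm.read_force(),arm.read_tcp_pos())
arm.grasp(); print(arm.read_width(),arm.read_force(),arm.read_wrist_torque(),arm.read_tcp_pos(),arm.read_time_s()-t)
arm.move_l([gx,gy,130],v=80); print(arm.read_width(),arm.read_force())
arm.move_l([gx,gy,200],v=200); print(arm.read_width(),arm.read_force(),arm.read_wrist_torque(),arm.read_tcp_pos())
T=arm.read_tcp_pos(),arm.read_tcp_rot()
c=cams.capture("wrist");c["pose"]=T
s=cams.capture("scene")
pickle.dump((c,s),open("w4.pkl","wb"))
cv2.imwrite("pics/w4.png",cv2.resize(c["frame"][:,:,::-1],(768,576)))
cv2.imwrite("pics/s4.png",cv2.resize(s["frame"][120:300,260:420,::-1],None,fx=4,fy=4,interpolation=2)[:600])
print(arm.read_time_s())
E
```

```text
[-0.49736493 -0.50205203  0.40518856] [580.13908881 208.86550561  94.30408369]
17.408655539841927 [-0.51424179 -0.16328039  1.29092587] [ 0.07390796  0.07423876 -0.05074168] [579.52293655 208.75914652  93.60387098] 1.9832999999999998
17.297607402233808 [-0.18754782  0.08603574 -0.8020858 ]
17.152149985588878 [ 0.14517869  0.04076249 -1.92702619] [-0.01114296  0.03092236  0.0293442 ] [578.92874554 208.60257914 199.20902204]
9.4667
```

View pics/s4.png

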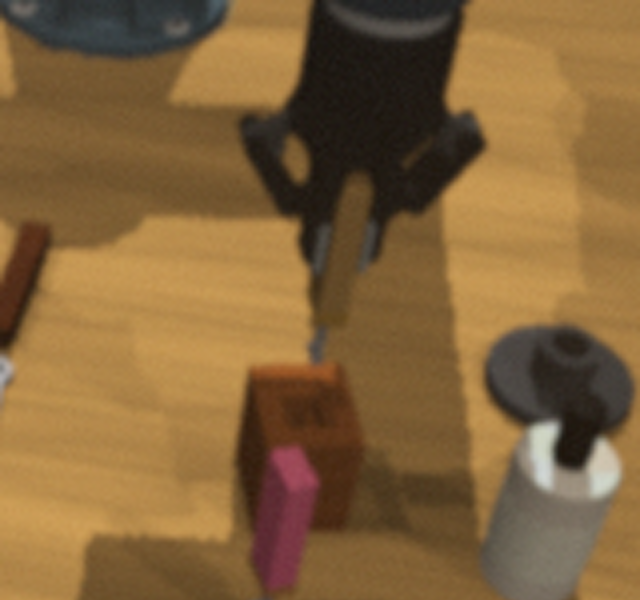

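View pics/w4.png

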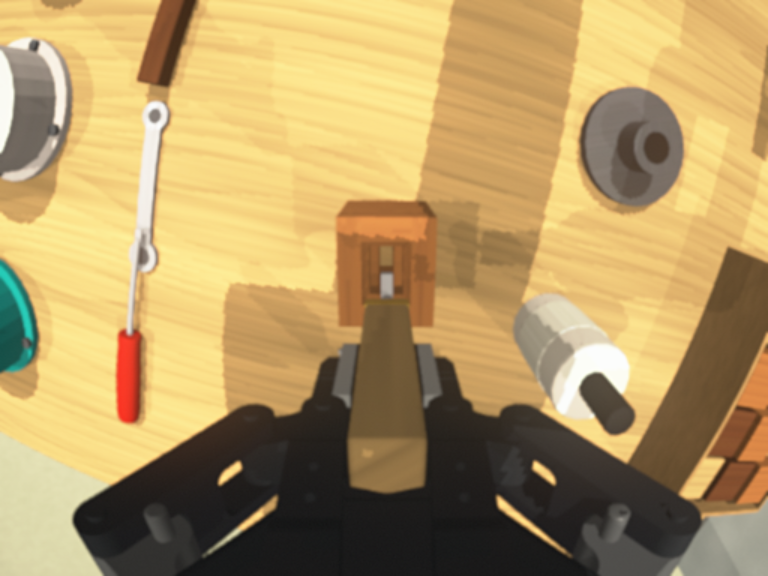

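```bash
python3 - <<'E'
from h import *
import pickle
c,s=pickle.load(open("w4.pkl","rb"))
a=cv2.resize(c["frame"][140:215,220:295,::-1],(400,400),interpolation=cv2.INTER_CUBIC)
b=cv2.resize(s["frame"][185:225,320:360,::-1],(400,400),interpolation=cv2.INTER_CUBIC)
cv2.imwrite("pics/z4.png",np.hstack([a,b]))
# hypotheses
W=world_w(c)
t=np.array(arm_p:=c["pose"][0]);
for u in range(250,264,4):
  print(u,[tuple(W[v,u].round(0)) for v in range(165,205,4)])
E
```

```text
250 [(np.float64(570.0), np.float64(199.0), np.float64(56.0)), (np.float64(574.0), np.float64(200.0), np.float64(56.0)), (np.float64(578.0), np.float64(201.0), np.float64(57.0)), (np.float64(582.0), np.float64(202.0), np.float64(56.0)), (np.float64(586.0), np.float64(203.0), np.float64(56.0)), (np.float64(590.0), np.float64(204.0), np.float64(56.0)), (np.float64(594.0), np.float64(205.0), np.float64(56.0)), (np.float64(596.0), np.float64(206.0), np.float64(64.0)), (np.float64(596.0), np.float64(206.0), np.float64(74.0)), (np.float64(566.0), np.float64(201.0), np.float64(169.0))]
254 [(np.float64(582.0), np.float64(206.0), np.float64(1.0)), (np.float64(587.0), np.float64(207.0), np.float64(-1.0)), (np.float64(592.0), np.float64(208.0), np.float64(-2.0)), (np.float64(596.0), np.float64(209.0), np.float64(1.0)), (np.float64(566.0), np.float64(203.0), np.float64(121.0)), (np.float64(568.0), np.float64(204.0), np.float64(125.0)), (np.float64(572.0), np.float64(205.0), np.float64(124.0)), (np.float64(575.0), np.float64(206.0), np.float64(124.0)), (np.float64(578.0), np.float64(206.0), np.f
[... 549 characters left out ...]
.float64(577.0), np.float64(209.0), np.float64(125.0)), (np.float64(565.0), np.float64(206.0), np.float64(169.0))]
262 [(np.float64(569.0), np.float64(211.0), np.float64(49.0)), (np.float64(573.0), np.float64(212.0), np.float64(50.0)), (np.float64(576.0), np.float64(213.0), np.float64(52.0)), (np.float64(579.0), np.float64(214.0), np.float64(56.0)), (np.float64(583.0), np.float64(215.0), np.float64(55.0)), (np.float64(587.0), np.float64(216.0), np.float64(55.0)), (np.float64(591.0), np.float64(217.0), np.float64(56.0)), (np.float64(592.0), np.float64(217.0), np.float64(66.0)), (np.float64(593.0), np.float64(217.0), np.float64(75.0)), (np.float64(564.0), np.float64(208.0), np.float64(169.0))]
```

View pics/z4.png

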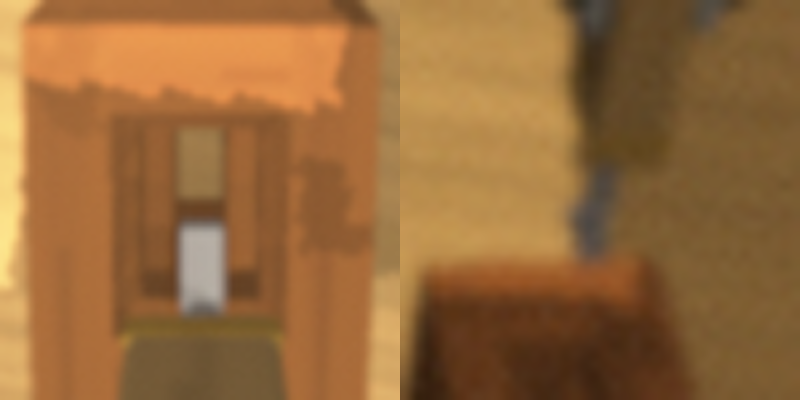

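```bash
cat >> h.py <<'E'
HX,HY,ND=527.2,-165.6,-119.7
U=np.array([np.cos(np.radians(ND)),np.sin(np.radians(ND))])
def at(r,z): return [HX+r*U[0],HY+r*U[1],z]
E
python3 - <<'E'
from workcell import arm,cams
from h import *
t=arm.read_time_s()
arm.goto(at(12,190),q(ND)); print(arm.read_time_s()-t)
arm.move_l(at(12,139),v=100); arm.dwell(.3)
f0=np.mean([arm.read_force() for _ in range(5)],0);print(f0,arm.read_tcp_pos(),arm.read_time_s())
z=139
while z>129:
    z-=0.5; arm.move_l(at(12,z),v=10); 
    f=np.array(arm.read_force())-f0; print(z,f.round(2),arm.read_tcp_pos()[2].round(2),round(arm.read_time_s(),2))
    if f[2]>1.5: break
E
```

```text
Traceback (most recent call last):
workcell.MotionError: the arm cannot take that pose within its joint ranges
```

```bash
python3 - <<'E'
from workcell import arm,cams
from h import *
print(arm.read_joint_pos())
for yaw in (ND,ND+180,-165,-140):
  for z in (190,139):
    print(yaw,z,at(12,z),arm.solve_ik(at(12,z),q(yaw)))
E
```

```text
[ 1.53248761e-01  2.99558605e-01  1.53284335e+00 -5.01660519e-06
  1.31310723e+00 -1.66882242e+00]
-119.7 190 [np.float64(521.2544959788112), np.float64(-176.0235781732583), 190] None
-119.7 139 [np.float64(521.2544959788112), np.float64(-176.0235781732583), 139] None
60.3 190 [np.float64(521.2544959788112), np.float64(-176.0235781732583), 190] [-5.41453497e-01  1.66518340e-01  1.71053406e+00 -4.44089210e-16
  1.26454025e+00 -2.30907097e-02]
60.3 139 [np.float64(521.2544959788112), np.float64(-176.0235781732583), 139] [-5.41453497e-01  2.27703966e-01  1.75056012e+00 -4.44089210e-16
  1.16332857e+00 -2.30907097e-02]
-165 190 [np.float64(521.2544959788112), np.float64(-176.0235781732583), 190] [-5.41453497e-01  1.66518340e-01  1.71053406e+00 -4.44089210e-16
  1.26454025e+00 -2.37404921e+00]
-165 139 [np.float64(521.2544959788112), np.float64(-176.0235781732583), 139] [-5.41453497e-01  2.27703966e-01  1.75056012e+00 -4.44089210e-16
  1.16332857e+00 -2.37404921e+00]
-140 190 [np.float64(521.2544959788112), np.float64(-176.0235781732583), 190] [-5.41453497e-01  1.66518340e-01  1.71053406e+00 -4.44089210e-16
  1.26454025e+00 -2.81038153e+00]
-140 139 [np.float64(521.2544959788112), np.float64(-176.0235781732583), 139] [-5.41453497e-01  2.27703966e-01  1.75056012e+00 -4.44089210e-16
  1.16332857e+00 -2.81038153e+00]
```

```bash
cat >> h.py <<'E'
ND=-126.0
U=np.array([np.cos(np.radians(ND)),np.sin(np.radians(ND))]); N=np.array([-U[1],U[0]]); LAT=2.4
def at(r,z): 
    p=np.array([HX,HY])+r*U+LAT*N
    return [float(p[0]),float(p[1]),float(z)]
E
python3 - <<'E'
from workcell import arm,cams
from h import *
print([arm.solve_ik(at(r,z),q(ND)) is not None for r,z in ((12,190),(30,134),(31,155))],arm.solve_ik(at(31,134),q(ND))[5])
t=arm.read_time_s()
arm.goto(at(12,190),q(ND)); print(arm.read_time_s()-t)
arm.move_l(at(12,139),v=100); arm.dwell(.3)
f0=np.mean([arm.read_force() for _ in range(5)],0);print(f0,arm.read_tcp_pos(),arm.read_time_s())
z=139
while z>129:
    z-=0.5; arm.move_l(at(12,z),v=10); 
    f=np.array(arm.read_force())-f0; print(z,f.round(2),arm.read_tcp_pos()[2].round(2),round(arm.read_time_s(),2))
    if f[2]>1.5: break
E
```

```text
[True, True, True] -3.0904207994561657
1.450000000000001
[-0.1211396   0.13058219 -1.44832035] [ 522.44317997 -176.90250756  139.62950854] 11.875
138.5 [-0.2   0.48  0.7 ] 138.55 12.12
138.0 [-0.34 -0.15  0.56] 137.93 12.38
137.5 [ 0.22 -0.75 -0.27] 137.41 12.62
137.0 [-0.1  -0.66  0.65] 136.95 12.88
136.5 [ 1.36 -0.28  0.97] 136.46 13.12
136.0 [0.9  0.79 0.3 ] 135.93 13.38
135.5 [ 0.36 -0.29 -0.18] 135.44 13.62
135.0 [-0.77 -0.59  0.8 ] 134.94 13.88
134.5 [ 0.62 -0.62  0.67] 134.47 14.12
134.0 [ 0.53 -0.21  0.78] 133.95 14.38
133.5 [-0.62  0.09  0.08] 133.49 14.62
133.0 [-0.62 -0.03  1.74] 133.18 14.88
```

```bash
python3 - <<'E'
from workcell import arm,cams
from h import *
f0=np.array([-0.12,0.13,-1.45])
def F():
    L=[]
    for _ in range(4): L.append(arm.read_force()); arm.dwell(.02)
    return np.mean(L,0)-f0
print(F().round(2),arm.read_tcp_pos().round(2),arm.read_time_s())
for z in (132.7,132.4):
    arm.move_l(at(12,z),v=10); print(z,F().round(2),arm.read_tcp_pos().round(2))
    if F()[2]>4: break
print(arm.read_time_s())
E
```

```text
[-0.24  0.15  1.81] [ 522.15 -176.75  133.16] 14.9417
132.7 [-0.45  0.46  4.56] [ 522.19 -176.77  132.93]
15.325
```

```bash
cat >> h.py <<'E'
f0=np.array([-0.12,0.13,-1.45])
def F(arm,n=4):
    L=[]
    for _ in range(n): L.append(arm.read_force()); arm.dwell(.02)
    return np.mean(L,0)-f0
def show(arm,tag):
    f=F(arm);p=np.array(arm.read_tcp_pos());d=p[:2]-[HX,HY]
    print(tag,"Fr %.2f Ft %.2f Fz %.2f"%(f[:2]@U,f[:2]@N,f[2]),"r %.2f lat %.2f z %.2f"%(d@U,d@N,p[2]),"w %.2f t %.2f"%(arm.read_width(),arm.read_time_s()))
    return f
E
python3 - <<'E'
from workcell import arm,cams
from h import *
arm.move_l(at(12,134.0),v=10); show(arm,"up")
for r in (18,22,25,27): arm.move_l(at(r,134.0),v=25); f=show(arm,r); 
r=27
while r<31.5 and f[:2]@U>-2.0 and abs(f[2])<4:
    r+=0.5; arm.move_l(at(r,134.0),v=10); f=show(arm,r)
E
```

```text
up Fr 0.18 Ft -0.27 Fz 0.10 r 12.05 lat 2.18 z 133.66 w 17.26 t 15.68
18 Fr 0.48 Ft 0.16 Fz 0.79 r 18.11 lat 2.43 z 134.00 w 17.27 t 16.13
22 Fr -0.14 Ft 0.40 Fz 0.10 r 22.06 lat 2.42 z 134.01 w 17.15 t 16.51
25 Fr 0.17 Ft 0.07 Fz 0.62 r 25.07 lat 2.42 z 134.01 w 17.31 t 16.84
27 Fr 0.41 Ft 0.26 Fz 0.11 r 27.02 lat 2.40 z 134.00 w 17.24 t 17.16
27.5 Fr -0.30 Ft 0.40 Fz 0.68 r 27.50 lat 2.38 z 134.00 w 17.39 t 17.48
28.0 Fr 0.15 Ft -0.15 Fz 0.93 r 28.00 lat 2.44 z 134.02 w 17.54 t 17.79
28.5 Fr 0.34 Ft 0.17 Fz 0.96 r 28.50 lat 2.38 z 133.98 w 17.39 t 18.11
29.0 Fr 0.12 Ft 0.37 Fz 0.28 r 29.02 lat 2.42 z 134.04 w 16.81 t 18.43
29.5 Fr -0.25 Ft 0.30 Fz 0.50 r 29.52 lat 2.42 z 134.03 w 16.92 t 18.74
30.0 Fr -0.14 Ft -0.06 Fz 0.61 r 30.01 lat 2.38 z 133.99 w 17.51 t 19.06
30.5 Fr 0.39 Ft 0.47 Fz 0.45 r 30.50 lat 2.40 z 134.00 w 17.30 t 19.38
31.0 Fr 0.02 Ft 0.57 Fz 0.01 r 31.01 lat 2.40 z 134.01 w 17.55 t 19.69
31.5 Fr -0.24 Ft 0.28 Fz 0.23 r 31.51 lat 2.41 z 134.00 w 17.48 t 20.01
```

```bash
python3 - <<'E'
from workcell import arm,cams
from h import *
r=31.5;f=np.zeros(3)
while r<33.5 and f[:2]@U>-1.5 and abs(f[2])<4:
    r+=0.5; arm.move_l(at(r,134.0),v=15); f=show(arm,r)
T=arm.read_tcp_pos(),arm.read_tcp_rot()
c=cams.capture("wrist");s=cams.capture("top");c2=cams.capture("scene")
cv2.imwrite("pics/w5.png",cv2.resize(c["frame"][90:310,140:380,::-1],None,fx=3.2,fy=2.7,interpolation=2)[:600,:800])
a=cv2.resize(c2["frame"][160:250,150:260,::-1],None,fx=5,fy=5,interpolation=2)
cv2.imwrite("pics/s5.png",a)
E
```

```text
32.0 Fr -0.15 Ft 0.59 Fz 0.46 r 32.04 lat 2.40 z 134.01 w 17.52 t 20.32
32.5 Fr 0.43 Ft 0.20 Fz 0.72 r 32.52 lat 2.41 z 134.01 w 17.56 t 20.64
33.0 Fr 0.03 Ft 0.27 Fz 0.20 r 33.02 lat 2.42 z 134.01 w 17.39 t 20.96
33.5 Fr -0.45 Ft 0.14 Fz 0.43 r 33.51 lat 2.39 z 133.99 w 17.49 t 21.27
```

View pics/w5.png

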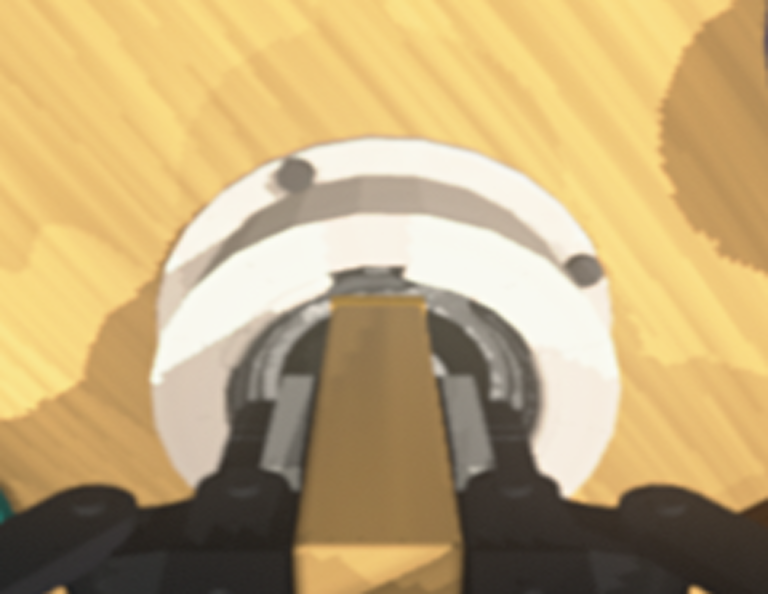

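View pics/s5.png

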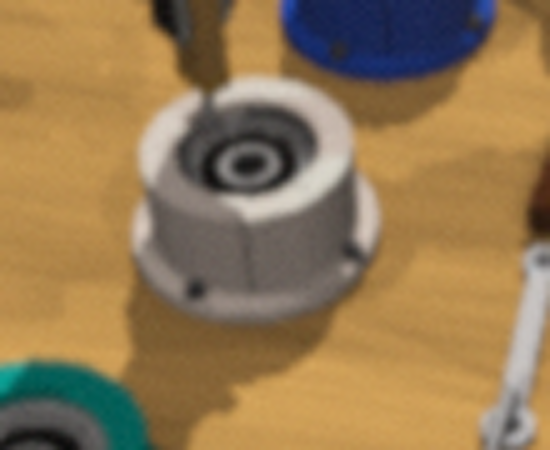

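```bash
python3 - <<'E'
from workcell import arm,cams
from h import *
import pickle
T=arm.read_tcp_pos(),arm.read_tcp_rot()
c=cams.capture("wrist");c["pose"]=T;pickle.dump(c,open("w6.pkl","wb"))
# images in radial frame: columns = r -10..65, rows = lateral +-25
o=[]
for z in (97.7,69.,62.5):
    r=np.arange(-62,72,.25);l=np.arange(35,-35,-.35)
    Rr,L=np.meshgrid(r,l);P=np.stack([HX+Rr*U[0]+L*N[0],HY+Rr*U[1]+L*N[1],np.full(Rr.shape,z)],-1)
    u,v=proj_w(c,P)
    im=cv2.remap(c["frame"],u.astype(np.float32),v.astype(np.float32),cv2.INTER_CUBIC)[:,:,::-1].copy()
    for k in range(-60,70,10): x=int((k+62)/.25);cv2.line(im,(x,0),(x,6),(0,0,255));cv2.putText(im,str(k),(x+2,10),0,.35,(0,0,255))
    o.append(im)
cv2.imwrite("pics/o6.png",np.vstack(o))
W=world_w(c)
m=(W[...,2]>66)&(W[...,2]<72)
w=W[m];w=w[np.hypot(w[:,0]-HX,w[:,1]-HY)<65]
d=w[:,:2]-[HX,HY];rr=d@U;l=d@N
# outer circle fit
h=cv2.convexHull(w[:,:2].astype(np.float32))[:,0]
from scipy.optimize import least_squares
s=least_squares(lambda p:np.hypot(h[:,0]-p[0],h[:,1]-p[1])-58,[HX,HY],loss='soft_l1');print("centre",s.x,s.cost,len(h))
# handle front face
m=(W[...,2]>100)&(W[...,2]<135);w=W[m];d=w[:,:2]-[HX,HY];rr=d@U;l=d@N;k=(abs(l-2)<7)&(rr>20)&(rr<65)
print("front face r",np.percentile(rr[k],[5,25,50,75,95]),w[k][:,2].min())
E
```

```text
centre [ 526.14046568 -166.34741295] 2.445396115092767 50
front face r [46.78536038 47.0463792  47.22785025 47.41563664 47.68850862] 100.3603008078532
```

View pics/o6.png

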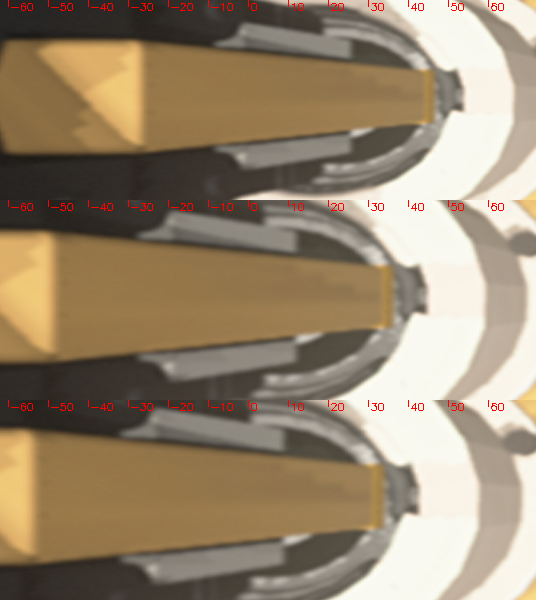

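```bash
python3 - <<'E'
from h import *
import pickle
c=pickle.load(open("w6.pkl","rb"))
W=world_w(c)
m=(W[...,2]>99)&(W[...,2]<150)
v,u=np.nonzero(m);w=W[m];d=w[:,:2]-[HX,HY];rr=d@U;l=d@N;k=(abs(l-2)<6)&(rr>20)&(rr<65)
print(k.sum(),np.polyfit(w[k][:,2],rr[k],1),np.polyfit(w[k][:,2],rr[k],1)@[57,1])
print(u[k].min(),u[k].max(),v[k].min(),v[k].max(),w[k][:,2].min())
c4,_=pickle.load(open("w4.pkl","rb"));W=world_w(c4)
# pose then: tool x dir at -165.6
p=np.array(c4["pose"][0]);x=Rdown(-165.6)[:2,0];y=np.array([-x[1],x[0]])
D=W[...,:2]-p[:2];rr=D@x;l=D@y
k=(abs(l)<6)&(rr>5)&(rr<20)&(W[...,2]>165)&(W[...,2]<215)
print(k.sum(),np.polyfit(W[k][:,2],rr[k],1))
k=(abs(l)<4)&(W[...,2]>110)&(W[...,2]<140)
print("toe r",np.percentile(rr[k],[0,5,25,50,75,95,100]),"z",np.percentile(W[k][:,2],[5,50,95]),"l",l[k].min(),l[k].max())
E
```

```text
775 [1.20824874e-02 4.58005978e+01] 46.48929955804251
244 268 199 235 99.09122714989596
769 [ 0.01252262 12.0360484 ]
toe r [ 0.82289409  1.76335458  3.83338335  7.46716507 11.08319639 13.24656043
 13.41457372] z [121.31835902 123.94785617 125.85411333] l -3.44705622514219 1.9749420194776144
```

```bash
python3 - <<'E'
from workcell import arm,cams
from h import *
arm.move_l(at(30.5,134),v=20); show(arm,"back")
z=134
mx=0
while z<150:
    z+=1; arm.move_l(at(30.5,z),v=12); f=show(arm,z); mx=max(mx,-f[2])
    if -f[2]>25 or abs(f[:2]@U)>15: print("STOP");break
    if mx>4 and -f[2]<1.5: print("snap?");break
T=arm.read_tcp_pos(),arm.read_tcp_rot()
c=cams.capture("wrist");c["pose"]=T
s=cams.capture("scene")
cv2.imwrite("pics/w7.png",cv2.resize(c["frame"][90:310,140:380,::-1],None,fx=3.2,fy=2.7,interpolation=2)[:600,:800])
cv2.imwrite("pics/s7.png",cv2.resize(s["frame"][160:250,150:260,::-1],None,fx=5,fy=5,interpolation=2))
E
```

```text
back Fr 0.34 Ft 0.45 Fz 1.00 r 30.43 lat 2.39 z 134.00 w 17.06 t 21.84
135 Fr -0.16 Ft -0.37 Fz 0.13 r 30.53 lat 2.34 z 134.96 w 17.35 t 22.16
136 Fr -0.48 Ft 0.03 Fz -1.95 r 30.43 lat 2.13 z 135.74 w 17.03 t 22.48
137 Fr -0.89 Ft -0.13 Fz -4.18 r 30.44 lat 1.94 z 136.64 w 17.51 t 22.79
138 Fr 0.25 Ft -0.24 Fz -1.05 r 30.72 lat 2.98 z 138.55 w 17.85 t 23.11
snap?
```

View pics/w7.png

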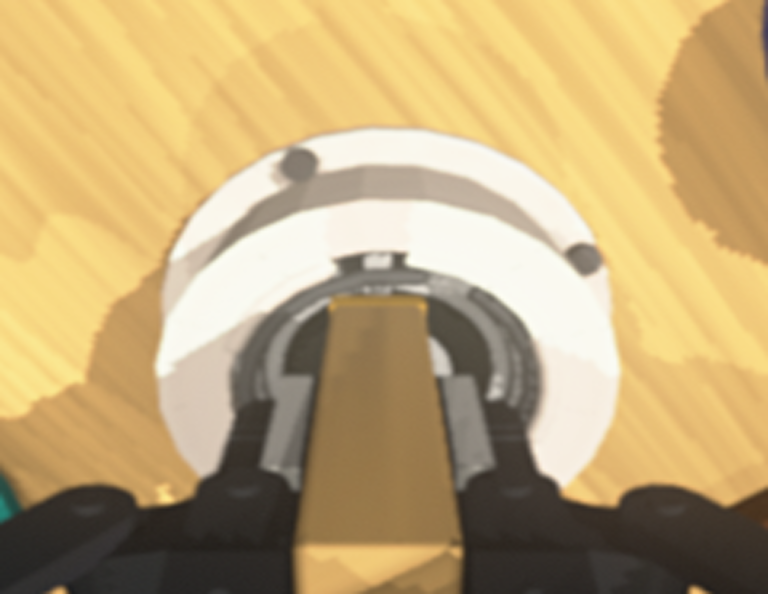

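View pics/s7.png

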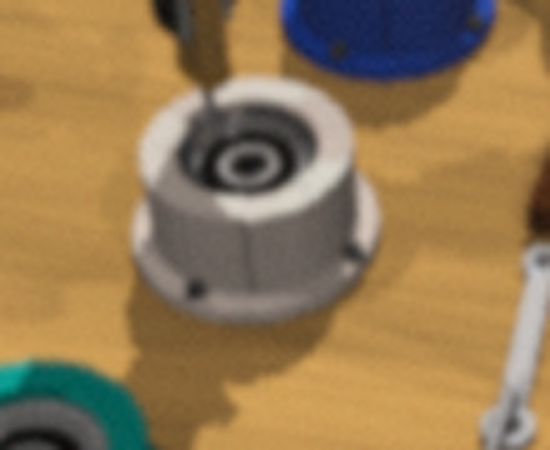

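```bash
python3 - <<'E'
from workcell import arm,cams
from h import *
z=138
while z<147:
    z+=1; arm.move_l(at(30.5,z),v=12); f=show(arm,z)
    if -f[2]>25 or abs(f[:2]@U)>15: print("STOP");break
T=arm.read_tcp_pos(),arm.read_tcp_rot()
c=cams.capture("wrist");c["pose"]=T
s=cams.capture("scene")
cv2.imwrite("pics/w8.png",cv2.resize(c["frame"][90:310,140:380,::-1],None,fx=3.2,fy=2.7,interpolation=2)[:600,:800])
cv2.imwrite("pics/s8.png",cv2.resize(s["frame"][160:250,150:260,::-1],None,fx=5,fy=5,interpolation=2))
E
```

```text
139 Fr 0.12 Ft 0.41 Fz -0.09 r 30.50 lat 2.80 z 139.40 w 17.47 t 23.52
140 Fr 0.14 Ft 0.17 Fz -0.08 r 30.47 lat 2.47 z 140.07 w 17.39 t 23.84
141 Fr -0.18 Ft 0.31 Fz -0.85 r 30.50 lat 2.42 z 141.04 w 17.50 t 24.16
142 Fr 0.03 Ft 0.51 Fz -0.06 r 30.49 lat 2.46 z 142.12 w 17.32 t 24.48
143 Fr -0.37 Ft 0.57 Fz 0.21 r 30.48 lat 2.47 z 143.13 w 17.35 t 24.79
144 Fr 0.33 Ft 0.16 Fz 0.48 r 30.49 lat 2.43 z 144.08 w 17.45 t 25.11
145 Fr 0.55 Ft 0.09 Fz 0.58 r 30.47 lat 2.46 z 145.08 w 17.44 t 25.43
146 Fr -0.35 Ft 0.16 Fz 0.38 r 30.48 lat 2.42 z 146.04 w 17.41 t 25.74
147 Fr -0.08 Ft 0.17 Fz 0.42 r 30.47 lat 2.42 z 147.05 w 17.64 t 26.06
```

View pics/w8.png

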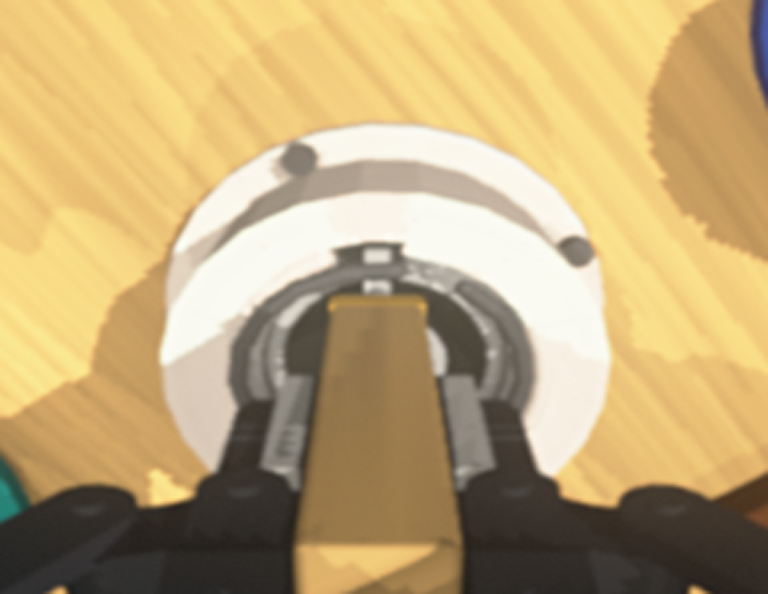

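View pics/s8.png

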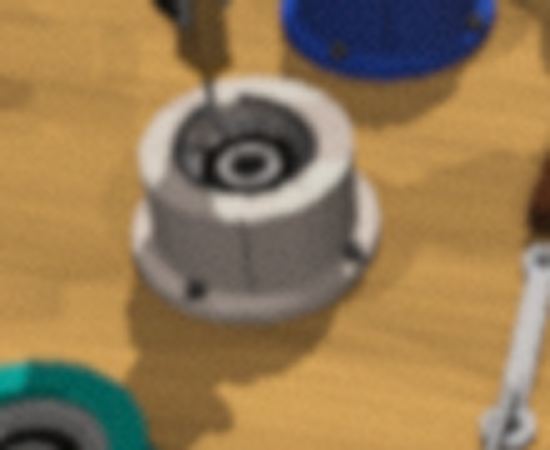

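```bash
python3 - <<'E'
from workcell import arm,cams
from h import *
import pickle
T=arm.read_tcp_pos(),arm.read_tcp_rot()
c=cams.capture("wrist");c["pose"]=T;pickle.dump(c,open("w9.pkl","wb"))
W=world_w(c)
D=W[...,:2]-[526.5,-166]
r=np.hypot(D[...,0],D[...,1]);a=np.degrees(np.arctan2(D[...,1],D[...,0]))-(-147.7);a=(a+180)%360-180
for lo in range(-120,120,8):
    row=[]
    for r0 in range(31,45,2):
        m=(a>=lo)&(a<lo+8)&(r>=r0)&(r<r0+2)&(W[...,2]<85)
        row.append("%5.1f/%5.1f"%(np.median(W[m][:,2]),W[m][:,2].max()) if m.sum()>2 else "  -  ")
    print(lo,row)
E
```

```text
-120 ['  -  ', '  -  ', '  -  ', '  -  ', '  -  ', '  -  ', '  -  ']
-112 ['  -  ', '  -  ', '  -  ', '  -  ', '  -  ', '  -  ', '  -  ']
-104 ['  -  ', '  -  ', '  -  ', '  -  ', '  -  ', '  -  ', '  -  ']
-96 [' 53.9/ 54.4', ' 53.8/ 55.6', '  -  ', '  -  ', ' 69.1/ 70.3', ' 69.0/ 70.2', ' 68.5/ 70.0']
-88 [' 54.1/ 54.8', ' 57.0/ 68.8', ' 68.4/ 68.9', ' 67.8/ 69.1', ' 69.0/ 70.4', ' 69.6/ 70.1', ' 68.4/ 69.5']
-80 [' 55.6/ 68.9', ' 58.6/ 70.2', ' 69.3/ 70.1', ' 68.2/ 69.3', ' 68.8/ 70.4', ' 69.1/ 70.0', ' 68.2/ 69.5']
-72 [' 54.1/ 54.6', ' 58.3/ 71.4', ' 69.7/ 71.1', ' 68.8/ 70.4', ' 69.0/ 70.1', ' 68.9/ 71.3', ' 68.6/ 69.7']
-64 [' 54.2/ 55.1', ' 69.1/ 72.3', ' 70.8/ 71.6', ' 69.2/ 70.5', ' 68.8/ 69.8', ' 68.9/ 70.3', ' 68.7/ 69.5']
-56 [' 54.0/ 55.4', ' 70.4/ 71.5', ' 71.9/ 72.9', ' 69.8/ 71.8', ' 69.4/ 70.7', ' 69.0/ 70.0', ' 68.6/ 69.3']
-48 [' 54.4/ 54.8', ' 72.5/ 73.1', ' 72.6/ 73.9', ' 71.2/ 73.5', ' 67.9/ 69.7', ' 69.1/ 70.2', ' 68.5/ 69.6']
-40 ['  -  ', ' 72.5/ 73.9', ' 73.1/ 74.3', ' 71.9/ 73.9', ' 67.5/ 69.7', ' 68.3/ 69.8', ' 68.3/ 69.7']
-32 ['  -  ', ' 73.2/ 74.4', ' 
[... 1282 characters left out ...]
6.6', ' 72.8/ 75.8', ' 68.9/ 70.4', ' 68.7/ 70.3']
72 [' 54.4/ 54.5', '  -  ', ' 74.2/ 74.8', ' 75.2/ 76.1', ' 73.8/ 76.0', ' 68.9/ 70.3', ' 68.6/ 69.4']
80 [' 54.3/ 55.4', ' 59.0/ 59.1', ' 73.6/ 74.6', ' 74.8/ 75.4', ' 73.2/ 74.0', ' 69.0/ 69.7', ' 68.4/ 69.3']
88 [' 53.4/ 55.4', ' 58.9/ 60.1', ' 73.0/ 74.4', ' 73.9/ 75.2', ' 71.8/ 73.8', ' 68.8/ 69.6', ' 68.6/ 69.5']
96 [' 42.3/ 55.3', ' 59.0/ 60.2', ' 72.1/ 73.5', ' 72.9/ 74.3', ' 69.2/ 72.6', ' 68.9/ 69.7', ' 68.7/ 69.7']
104 [' 54.0/ 55.0', ' 57.1/ 59.9', ' 71.0/ 72.2', ' 72.1/ 73.0', ' 70.4/ 71.6', ' 68.4/ 69.7', ' 68.1/ 69.6']
112 [' 54.1/ 55.0', ' 57.8/ 69.6', ' 69.1/ 71.3', ' 70.9/ 71.6', ' 69.5/ 71.0', ' 68.3/ 70.1', ' 68.5/ 69.2']
```

```bash
cat >> h.py <<'E'
def wire(c):
    W=world_w(c);D=W[...,:2]-[526.5,-166]
    r=np.hypot(D[...,0],D[...,1]);a=np.degrees(np.arctan2(D[...,1],D[...,0]))-(-147.7);a=(a+180)%360-180
    for lo in (-88,-72,-64,-56,-40,-24,-16,8,16,32,48,64,80,104,128,152,172,-144,-120):
        m=(a>=lo)&(a<lo+8)&(r>=30)&(r<46)&(W[...,2]<90)&(W[...,2]>70.5)
        if m.sum()>2: print(lo,m.sum(),"top %.1f r %.1f"%(np.percentile(W[m][:,2],90),np.median(r[m])),end="; ")
    print()
E
python3 - <<'E'
from workcell import arm,cams
from h import *
z=147
while z<151:
    z+=1; arm.move_l(at(30.5,z),v=12); f=show(arm,z)
    if -f[2]>25 or abs(f[:2]@U)>15: print("STOP");break
    T=arm.read_tcp_pos(),arm.read_tcp_rot()
    c=cams.capture("wrist");c["pose"]=T
    wire(c)
cv2.imwrite("pics/w10.png",cv2.resize(c["frame"][90:310,140:380,::-1],None,fx=3.2,fy=2.7,interpolation=2)[:600,:800])
E
```

```text
148 Fr -0.48 Ft 0.14 Fz 0.70 r 30.51 lat 2.45 z 148.07 w 16.90 t 26.52
-72 13 top 71.2 r 35.6; -64 24 top 71.9 r 35.6; -56 30 top 73.2 r 36.4; -40 36 top 74.7 r 36.7; -24 37 top 76.2 r 37.1; -16 41 top 76.9 r 37.4; 16 82 top 77.9 r 38.8; 32 47 top 78.5 r 38.6; 48 45 top 78.1 r 39.1; 64 41 top 76.9 r 38.7; 80 34 top 75.9 r 38.5; 104 31 top 73.0 r 37.5; 
149 Fr 0.12 Ft 0.32 Fz 0.47 r 30.49 lat 2.41 z 149.02 w 17.12 t 26.89
-72 15 top 71.2 r 35.8; -64 23 top 73.2 r 35.6; -56 28 top 73.6 r 36.4; -40 36 top 76.0 r 37.0; -24 41 top 77.0 r 37.4; -16 40 top 77.7 r 38.0; 16 79 top 79.4 r 38.7; 32 49 top 79.6 r 39.3; 48 46 top 79.3 r 39.1; 64 42 top 78.1 r 39.2; 80 34 top 76.5 r 38.9; 104 32 top 73.8 r 38.2; 
150 Fr 0.02 Ft 0.16 Fz 0.26 r 30.48 lat 2.41 z 150.02 w 17.53 t 27.26
-72 22 top 72.1 r 35.7; -64 29 top 73.0 r 35.9; -56 28 top 74.4 r 36.5; -40 36 top 75.9 r 36.8; -24 38 top 77.6 r 37.3; -16 39 top 78.4 r 38.0; 16 75 top 80.2 r 39.0; 32 46 top 80.3 r 39.3; 48 46 top 80.1 r 39.5; 64 42 top 79.0 r 39.7; 80 35 top 77.3 r 39.2; 104 30 top 74.4 r 38.3; 
151 Fr 0.17 Ft 0.35 Fz 0.29 r 30.50 lat 2.45 z 151.04 w 17.56 t 27.62
-88 4 top 71.7 r 35.6; -72 27 top 72.7 r 35.9; -64 24 top 73.9 r 35.8; -56 27 top 75.1 r 36.3; -40 35 top 77.0 r 37.1; -24 38 top 78.8 r 37.7; -16 39 top 79.5 r 37.7; 16 69 top 81.1 r 39.1; 32 47 top 81.3 r 39.6; 48 46 top 80.5 r 39.7; 64 42 top 79.5 r 39.6; 80 33 top 78.0 r 39.5; 104 33 top 74.4 r 38.5;
```

View pics/w10.png

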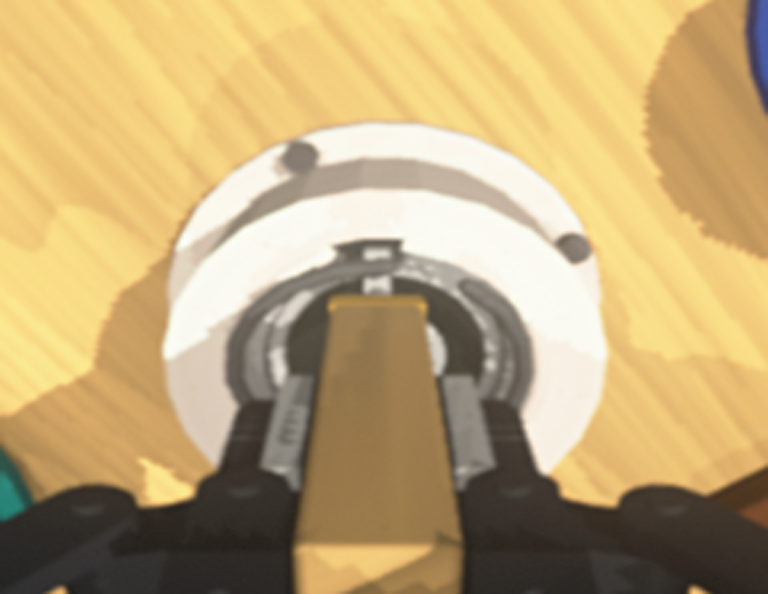

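```bash
python3 - <<'E'
from workcell import arm,cams
from h import *
def look():
    T=arm.read_tcp_pos(),arm.read_tcp_rot()
    c=cams.capture("wrist");c["pose"]=T;wire(c);return c
d=np.array([-0.534,0.845])
def A(r,z,s): p=at(r,z); return [p[0]+s*d[0],p[1]+s*d[1],z]
arm.move_l(A(30.5,151,1.8),v=8); show(arm,"shift"); look()
for z in (149,147,145.5):
    arm.move_l(A(30.5,z,1.8),v=12); show(arm,z); c=look()
cv2.imwrite("pics/w11.png",cv2.resize(c["frame"][90:310,140:380,::-1],None,fx=3.2,fy=2.7,interpolation=2)[:600,:800])
E
```

```text
shift Fr 0.04 Ft 0.52 Fz 0.12 r 29.82 lat 0.72 z 151.01 w 17.32 t 28.12
-88 5 top 71.8 r 34.9; -72 23 top 73.4 r 35.5; -64 27 top 74.3 r 35.7; -56 32 top 75.2 r 36.7; -40 34 top 77.3 r 37.2; -24 39 top 78.5 r 37.4; -16 39 top 79.7 r 38.0; 16 100 top 80.8 r 37.9; 32 48 top 81.1 r 39.3; 48 45 top 80.6 r 39.7; 64 42 top 79.6 r 39.6; 80 32 top 77.6 r 39.2; 104 35 top 74.5 r 38.5; 
149 Fr 0.07 Ft -0.39 Fz 0.86 r 29.88 lat 0.68 z 148.90 w 17.20 t 28.55
-88 5 top 71.0 r 36.2; -72 24 top 73.1 r 36.3; -64 29 top 73.9 r 36.2; -56 31 top 75.6 r 36.5; -40 40 top 77.0 r 37.3; -24 39 top 78.7 r 37.7; -16 43 top 79.4 r 38.1; 16 95 top 80.6 r 38.4; 32 45 top 81.4 r 39.4; 48 48 top 80.4 r 39.6; 64 44 top 79.5 r 39.7; 80 32 top 77.5 r 39.4; 104 30 top 74.5 r 38.4; 
147 Fr -0.12 Ft 0.37 Fz 0.47 r 29.84 lat 0.71 z 146.95 w 16.95 t 28.98
-72 26 top 72.7 r 36.1; -64 29 top 74.1 r 36.0; -56 28 top 75.2 r 36.5; -40 37 top 77.2 r 37.0; -24 40 top 78.9 r 37.6; -16 44 top 79.6 r 37.9; 16 91 top 80.8 r 38.5; 32 45 top 81.4 r 39.4; 48 46 top 80.4 r 39.8; 64 42 top 79.7 r 39.7; 80 36 top 77.9 r 39.3; 104 38 top 74.3 r 38.6; 
145.5 Fr 0.07 Ft 0.31 Fz 0.31 r 29.80 lat 0.70 z 145.46 w 17.32 t 29.38
-72 26 top 72.5 r 35.5; -64 24 top 74.1 r 35.9; -56 30 top 75.0 r 36.4; -40 34 top 77.3 r 37.1; -24 42 top 79.1 r 37.7; -16 41 top 79.7 r 38.0; 16 60 top 80.9 r 38.1; 32 51 top 81.3 r 39.3; 48 50 top 81.0 r 39.8; 64 41 top 79.4 r 39.9; 80 37 top 77.6 r 39.4; 104 36 top 74.5 r 38.8;
```

View pics/w11.png

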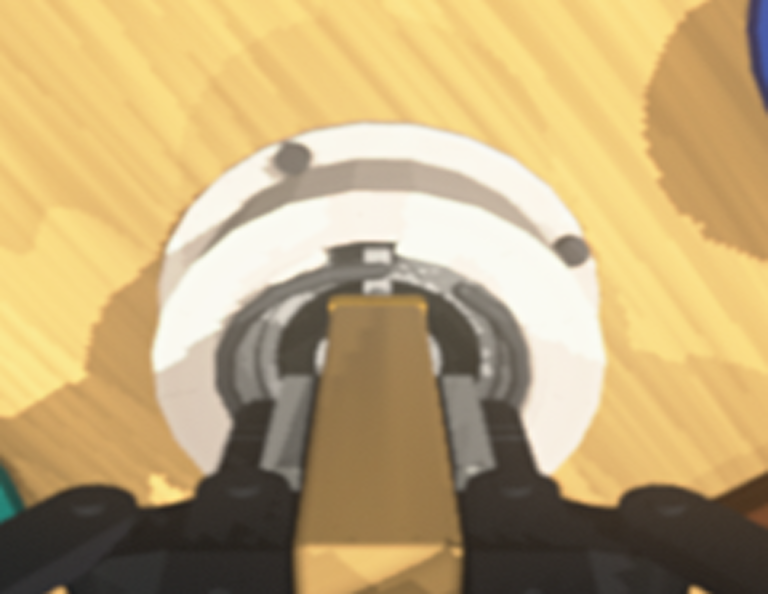

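```bash
python3 - <<'E'
from workcell import arm,cams
from h import *
import pickle
d=np.array([-0.534,0.845])
def A(r,z,s): p=at(r,z); return [p[0]+s*d[0],p[1]+s*d[1],z]
arm.move_l(A(10,145.5,1.8),v=60); show(arm,"in")
arm.move_l(A(10,215,1.8),v=120)
T=arm.read_tcp_pos(),arm.read_tcp_rot()
c=cams.capture("wrist");c["pose"]=T;wire(c);pickle.dump(c,open("w12.pkl","wb"))
arm.goto([579.3,208.7,205],q(-165.6))
arm.move_l([579.3,208.7,165],v=120);arm.dwell(.2);
f0b=F(arm);print(f0b,arm.read_tcp_pos(),arm.read_time_s())
for z in (150,135,124,118,112):
    arm.move_l([579.3,208.7,z],v=60); f=F(arm,3)-f0b; print(z,f.round(2),arm.read_tcp_pos().round(2))
    if abs(f).max()>6: print("STOP");break
print(arm.read_time_s())
T=arm.read_tcp_pos(),arm.read_tcp_rot()
c=cams.capture("wrist")
cv2.imwrite("pics/w13.png",cv2.resize(c["frame"][:,:,::-1],(768,576)))
E
```

```text
in Fr -0.09 Ft 0.04 Fz 0.34 r 9.15 lat 0.64 z 145.45 w 17.22 t 29.98
-88 5 top 71.2 r 36.3; -72 20 top 72.7 r 36.1; -64 22 top 74.3 r 36.1; -56 26 top 75.2 r 36.6; -40 25 top 77.1 r 37.0; -24 28 top 78.9 r 37.5; -16 26 top 79.4 r 37.9; 16 22 top 81.3 r 39.1; 32 33 top 81.6 r 39.4; 48 30 top 80.6 r 39.6; 64 30 top 79.5 r 39.9; 80 29 top 77.4 r 39.6; 104 25 top 74.1 r 39.1; 128 13 top 71.8 r 38.2; 
[ 0.26813569 -0.09693359  0.37668766] [579.88796337 208.74991674 166.01060401] 32.9583
150 [-0.34 -0.1   0.15] [579.09 208.68 149.58]
135 [-0.48  0.34  0.19] [579.15 208.69 134.73]
124 [ 0.18 -0.22  0.56] [579.1  208.67 123.68]
118 [-0.34  0.38 -0.11] [579.13 208.65 117.76]
112 [-0.42 -0.11 -0.19] [579.08 208.66 111.7 ]
34.8417
```

View pics/w13.png

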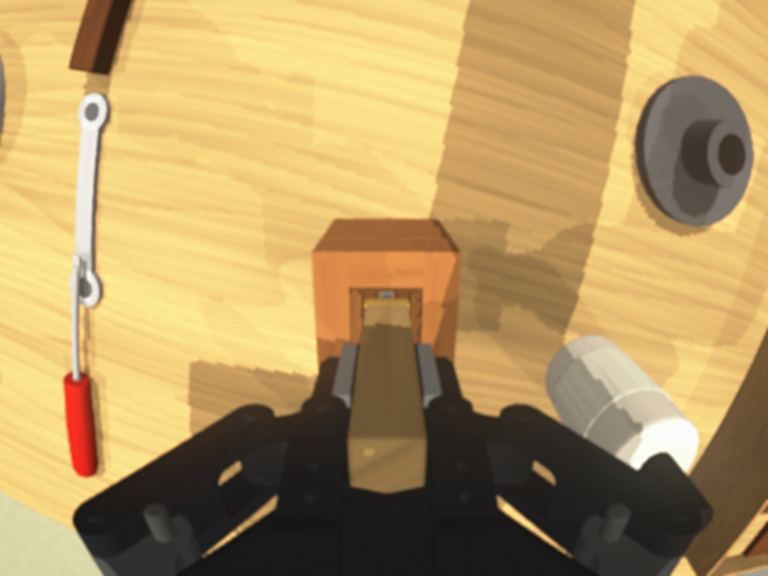

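The handle has gone into the pocket without any force showing. I'll seat it, release and check.

```bash
python3 - <<'E'
from workcell import arm,cams
from h import *
f0b=F(arm)
for z in (104,98,95.5,94.5,93.8,93.2,92.7,92.2,91.7):
    arm.move_l([579.3,208.7,z],v=25); f=F(arm,3)-f0b; print(z,f.round(2),arm.read_tcp_pos().round(2))
    if f[2]>3.5: print("home");break
    if abs(f).max()>8: print("STOP");break
print(arm.read_time_s())
E
```

```text
104 [-0.09  0.15 -0.18] [579.27 208.7  103.88]
98 [-0.38  0.49 -0.02] [579.27 208.68  97.89]
95.5 [-0.02  0.06 -0.25] [579.27 208.71  95.41]
94.5 [ 0.13  0.11 -0.38] [579.29 208.69  94.47]
93.8 [0.04 0.14 0.58] [579.44 208.73  93.92]
93.2 [-1.21 -0.9   5.71] [579.58 208.75  93.81]
home
37.1167
```

```bash
python3 - <<'E'
from workcell import arm,cams
from h import *
import pickle
arm.release(); print(arm.read_width(),arm.read_force())
arm.move_l([579.3,208.7,200],v=150)
x=Rdown(-165.6)[:,0]
arm.move_l([579.3-40*x[0],208.7-40*x[1],240],v=250);arm.dwell(.2)
T=arm.read_tcp_pos(),arm.read_tcp_rot()
c=cams.capture("wrist");c["pose"]=T
W=world_w(c)
for z0,z1 in((76,88),(148,170)):
    m=(W[...,2]>z0)&(W[...,2]<z1)&(np.hypot(W[...,0]-579,W[...,1]-208)<50)
    w=W[m]; print(len(w),np.median(w,0),cv2.minAreaRect(w[:,:2].astype(np.float32)))
s=cams.capture("top");sc=cams.capture("scene")
pickle.dump((s,sc),open("fin.pkl","wb"))
cv2.imwrite("pics/w14.png",cv2.resize(c["frame"][:,:,::-1],(768,576)))
cv2.imwrite("pics/t14.png",cv2.resize(s["frame"][:,:,::-1],(768,576)))
cv2.imwrite("pics/s14.png",np.hstack([cv2.resize(sc["frame"][160:250,150:260,::-1],(400,327),interpolation=2),cv2.resize(sc["frame"][185:275,300:410,::-1],(400,327),interpolation=2)]))
print(arm.read_time_s())
E
```

```text
85.21355475884639 [ 0.11487842  0.48203221 -0.23135243]
2771 [572.69566292 204.20855653  81.28698549] ((578.547119140625, 208.9101104736328), (69.54061126708984, 61.012420654296875), 14.393341064453125)
861 [578.68389108 209.38718819 156.24576602] ((579.4190063476562, 209.6855010986328), (27.84017562866211, 17.67131996154785), 13.973905563354492)
39.3667
```

View pics/w14.png

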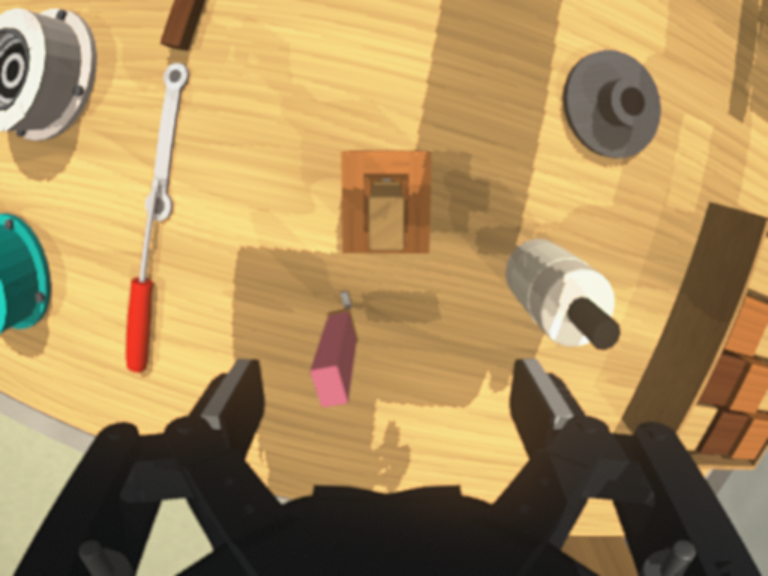

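View pics/t14.png

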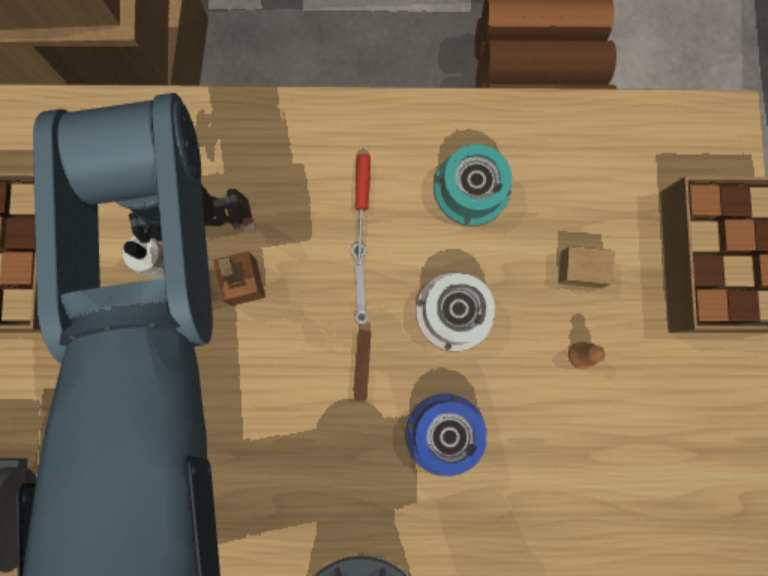

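View pics/s14.png

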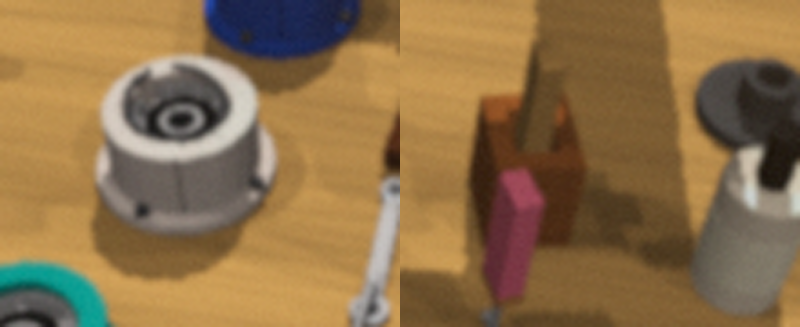

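```bash
python3 - <<'E'
from workcell import arm
print(arm.hand_in(),arm.read_time_s())
E
```

```text
the job is handed in; nothing more can be done
the job is handed in; nothing more can be done
```

The ring is out of its groove and resting on the lips, and the pick is back upright in its stand. I handed the job in at about 39.4 s of the 51 s limit.

- **Pick:** I took the tan-handled pick from the wooden stand and left the pink one alone.
- **Bearing:** I felt its top lightly with the toe. The highest reading was about 4.6 N (roughly 0.5 mm), against the 13 N that would harm it.
- **Lift:** I slid the toe through the notch under the wire and raised it in 1 mm steps. The force peaked at about 4 N, then dropped away.
- **Ring:** With the pick withdrawn, the wrist camera's depth put the wire centre near 78.5 mm at the lift end and 77 mm at the other. Both are above the 69 mm rim and within the expected 75–85 mm.
- **Pick's return:** Contact came at about the height where I gripped it. After release, the top of the handle was at 156.2 mm, as at the start.
- **Bystanders:** The final wrist, top and scene pictures show nothing on the bench visibly moved. In the top view the arm hid the faceplate, but the wrist picture shows it.

Some checks disagreed or were not made:
- **Camera offset:** The wrist and top cameras differed by about 2 mm in x.
- **Notch wall:** I never felt it, even about 2 mm past where the cameras put it, so I backed off and confirmed the toe was under the wire from the pictures.
- **Snap height:** The force dropped after only 3–4 mm of lift, not 8–12 mm. The depth readings, not the force, showed the ring was out.
- **Lopsided ring:** It sat about 1.5 mm towards the lift side, and a small sideways nudge with the toe did not visibly centre it.
- **Last ring check:** I measured it before returning the pick, not again afterwards.

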